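# Cap a honey sample jar and hold it in the press

### The job

Put the loose lid on the open honey jar that stands in the press's slide, then push the slide fully home so that the jar is under the plunger. Then press the black knob on top of the press 25 mm down against its spring, so that the foot bears on the lid, and finish while still holding it at that depth. Leave the other jars, the bottle and the tumbler where they stand, and do not tip the jar over.

Things in the scene. Friction and masses are not known exactly. Their poses are not given: they have to be found in the camera images.
- press: Grey hand press fixed to the table; own x within 26 deg of world +y. Origin on the table under the plunger's axis. Base 280 x 100 x 12 mm (own x -180 to 100). Column at own x 61 to 95, 165 mm high, 70 wide; a head 44 wide reaches from it to own x -22, underside 135, top 165 mm above the table. The slide runs along own x: home is to +x, out to -x
- carriage (a joint): How far the slide of the press is out, in m: 0 fully home (a stop; jar under the plunger), it starts fully out, 0.11. Slides with about 2 N of friction and stays where it is left; the jar rides along in it
- handle_top (a point): Centre of the top of the slide's upright handle: black round grip, 22 mm in diameter, 20 mm high, on a 16 mm steel stem; top 70 mm above the table, stem's foot at 20 mm. Moves with the slide, 100 mm (press's own -x) from the jar's axis. Grip it from above and push it along the press's own +x
- jar: Open amber glass jar of set honey (solid up to the rim), 56 mm high: body 48 mm in diameter up to 38 mm, neck 40 mm in diameter from 42 to 56 mm. Loose, stands in the slide's round nest (17 mm deep, 62 mm across outside), base about 23 mm above the table. Origin at the centre of its underside, z up. 70 to 120 g
- cap: Loose push-over lid of brass-coloured tin, lying on the table with its open side down: 50 mm outside diameter, 44 mm inside, 16 mm high, top 3 mm thick. Origin at the centre of its underside (open side), z up. On the jar its closed top rests on the rim, so its origin is 43 mm above the jar's origin and its top 59 mm above it. About 20 g
- knob_top (a point): Centre of the flat top of the plunger's black mushroom knob, 48 mm in diameter and 20 mm high; 234 mm above the table while the plunger is up. Press it straight down from above
- plunger (a joint): How far the knob is pressed down, in m: 0 up (spring return), end of stroke 0.036; 0.025 is wanted. Takes 3 N to start and 150 N/m more; beyond 14 mm, with a lidded jar below, the foot's spring adds 2 N and 400 N/m: about 14 N at 25 mm. At 25 mm a dark ring on the stem is about level with the top of the head
- foot: Black rubber foot, a disc 36 mm in diameter and 9 mm thick, sprung under the plunger. Its underside is 96 mm above its origin, which is that of the press while up; so it stands about 14 mm above the lid of a jar that is under it
- filled_jar0: Bystander: filled jar with its lid on, 50 mm in diameter, 59 mm high, on the far side of the table. Origin at the centre of its underside
- filled_jar1: Bystander: another filled jar with its lid on, the same size. Origin at the centre of its underside
- water_bottle: Bystander: clear plastic water bottle, 66 mm in diameter, 200 mm high. Origin at the centre of its underside
- tumbler: Bystander: empty glass tumbler, 70 mm across the rim, 85 mm high. Origin at the centre of its underside
Mind the look-alikes: they are no part of the job. What is shaped like the jar but purple is not meant.

How it is judged (in metres and radians):
On the way, in this order (a step that is already met when the one before it is completed fails the run):
1. the lid sits level and fully down on the jar, with the slide still out (horizontal distance between cap and jar below 0.005 m and z of cap in the frame of jar between 0.039 and 0.0455 m and angle between the z axis of cap and the z axis of jar, either way round below 0.08 rad and value of joint carriage above 0.05 m), for 0.2 s.
2. the slide is fully home with the lidded jar in it, before the knob is pressed (horizontal distance between cap and jar below 0.005 m and z of cap in the frame of jar between 0.039 and 0.0455 m and angle between the z axis of cap and the z axis of jar, either way round below 0.08 rad and value of joint carriage below 0.004 m and value of joint plunger below 0.008 m), for 0.2 s.
At the end, for the whole second after the job is handed in: The slide is home (within 5 mm), the lid is level and fully down on the jar (within 5 mm of its axis), and the robot keeps pressing the knob, at rest, 21 to 29 mm below its free height, so that the foot bears on the lid with more than 3 N (horizontal distance between cap and jar below 0.005 m and z of cap in the frame of jar between 0.039 and 0.0455 m and angle between the z axis of cap and the z axis of jar, either way round below 0.08 rad and value of joint carriage below 0.005 m and horizontal distance between cap and foot below 0.012 m and value of joint plunger between 0.021 and 0.029 m and velocity of joint plunger between -0.01 and 0.01 m/s and contact force between foot and cap above 3 N and contact force between any of the fingers, the arm and anything else above 3 N); the arm keeps its last pose, push and grip.
It fails at once if a bystander is shifted by more than 30 mm (distance of any of filled_jar0, filled_jar1, water_bottle, tumbler from where it was at the start of the episode above 0.03 m).
It fails at once if the jar is tipped (angle between jar's own z axis and vertical above 0.35 rad).
It also fails if it takes over 61 s, if anything falls off the work surface, if the arm or the gripper's body presses on something with over 40 N, if the wrist force passes 120 N, or if a joint passes its speed limit or range.

### The arm

A 6-joint arm with a two-finger parallel gripper is mounted at the origin on the work surface. World frame = base frame: x ahead of the robot, y to its left, z up, the work surface at z = 0. Lengths are in mm, angles in rad, forces in N, time in s.
With the tool pointing down it reaches from about 275 to 1000 mm from the base axis. Payload 8.4 kg.
Tool frame: the origin (TCP) lies at the very end of the fingers, on their centre line; the grasp point (between the pads) lies 19 mm behind it; z points along the fingers, y is the line along which they close (so a half turn about z gives the same grasp; the last joint's range is limited). The gripper opens to 85 mm and grips with 20 to 120 N. Pads are 22 mm wide; open, the fingers measure 114 mm over their backs; the gripper's body (76 mm by 85 mm) begins 54 mm behind the grasp point. The pads swing forward as they close: fully open they stand 13 mm farther back than shut.
Start: joints at [1.316, 0.353, 1.633, -0, 1.155, -0.002], TCP at [156.321, 605.138, 231.281] pointing down, gripper open.
Joint ranges: [-2.63, 2.63], [-0.92, 2.1], [0.06, 2.66], [-1.3, 4.44], [0, 2.69], [-3.02, 3.02]. Speed limits (rad/s): [2.22, 2.22, 2.79, 3.14, 3.14, 3.14].

### API

Orientations are given as [roll, pitch, yaw] about the fixed x, y, z axes, in that order (R = Rz(yaw) Ry(pitch) Rx(roll)).
In Python, from rig import sensors, grab_frame, camera_params, order gives the robot as it stands. The module is installed in compiled form; this text tells all that it offers.
- The arm moves only by the tool move_arm, never from a script. Its argument "motion" is a list of rows, each a list of 7 numbers: the turn, a rotation vector about the tool's x, y, z in shares of 2 pi rad (1.0 is 2 pi rad), then the shift along the tool's x, y, z in fractions of the full range, 1 being 0.8 m, then the finger opening in m, from 0 to 0.0854. A call has 1 to 8 rows; each row is the pose to reach, as a shift and turn from the pose commanded when the call began, along the tool's axes at that moment; what a row does not reach only later rows make up. A row lasts 1/8 s, in which the tool goes at most 62.5 mm and 10.7 degrees, less where a joint would pass 70% of its speed; a pose out of reach is approached as far as the arm can. No shift or turn number may pass 1 either way. A call with a gripper value outside its range is refused whole. The fingers move at their own pace and stop on an object; "grip_force" is the grip in N (left out, the last holds). Time passes only in rows, so rows that repeat a pose let the fingers close. It gives the time, the measured TCP pose, the force, the opening and the grip force at its end, in the units of the state.
- sensors.sense(): the state, without advancing time (a new reading comes with each control period).
- grab_frame(name): name is "side" or "top" or "wrist"; returns (picture, depth): 480x640x3 uint8, red, green, blue; 480x640 float32, mm along the optical axis (not along the pixel's ray), 0 where there is no reading.
- camera_params(name): a dict with "camera_matrix" (3x3 intrinsics, pixels), "world_from_camera" (4x4, takes a point from camera to world coordinates). Camera axes: x right, y down, z forward; pixel columns grow to the right and rows downward; lengths in mm; the calibration is good to about 2 mm. A picture is of the moment at which its call begins: read the wrist's pose just before it. camera_params takes no time and is no camera call; for the wrist camera it gives the pose at the moment of the call.
- order.sign_off(): hands the job in; it is judged then, once.
The state is a dict: "clock": time; "qpos": joint angles; "qvel": joint speeds; "joint_efforts": joint torques, N m; "eef_pos": TCP position; "tcp_rot": TCP orientation; "contact_force": force on the tool from outside, world axes, zero at the start; "wrist_torque": the same for the moment, N m; "opening": opening from 0.0 (shut) to 1.0 (fully open); "grasp_force": force on a finger pad.
Only numpy, scipy, OpenCV 4.12 (cv2) and the standard library are available. Lean on these libraries where they do the work, as an engineer would, in place of code of your own. Each camera call takes 0.05 s, during which the arm holds its last target. There are 200 camera calls.

## Working session

There is one attempt and no reset: what is moved stays moved. The work goes in short steps, Python scripts to look and compute and a tool call to move; the robot and the scene stay as the last step left them, time stands still between calls to the robot, and variables do not carry over. Pictures are saved under pics/ and viewed, at most 10 in all, crops included, and the job is handed in when it is done.

Besides the shell and the picture viewer there is one more tool, called after "Emit:" as name([rows], argument=value, ...), one row to a line, values as JSON. move_arm: Moves the arm, as the interface text tells. Its arguments: {"type":"object","properties":{"motion":{"type":"array","items":{"type":"array","items":{"type":"number"}}},"grip_force":{"type":"number"}},"required":["motion"]}

```bash
mkdir -p pics; cat > h.py <<'E'
import numpy as np, cv2
from rig import sensors, grab_frame, camera_params, order
def snap(n,tag):
    P=camera_params(n); im,d=grab_frame(n)
    cv2.imwrite(f'pics/{tag}.png',im[:,:,::-1]); np.savez(f'pics/{tag}.npz',im=im,d=d,K=P['camera_matrix'],T=P['world_from_camera'])
def ld(tag): return np.load(f'pics/{tag}.npz')
def cloud(f):
    d=f['d'];K=np.array(f['K']);v,u=np.mgrid[:480,:640]
    p=np.stack([(u-K[0,2])/K[0,0]*d,(v-K[1,2])/K[1,1]*d,d,np.ones_like(d)],-1)
    w=(p@np.array(f['T']).T)[...,:3]; w[d==0]=np.nan; return w
E
python3 - <<'E'
from h import *
print(sensors.sense())
for n in('side','top'): snap(n,n+'0'); print(n,camera_params(n))
a=ld('side0')['im'];b=ld('top0')['im']
E
```

```text
{'clock': 0.0, 'qpos': array([ 1.31560516e+00,  3.53647983e-01,  1.63413521e+00,  2.07594115e-06,
        1.15521554e+00, -2.38079810e-03]), 'qvel': array([ 0.00163313,  0.00074838,  0.00020912, -0.00082861, -0.00086686,
        0.00208216]), 'joint_efforts': array([ 2.14698433e-03, -6.05237174e+01, -3.42072415e+01,  1.76456401e-04,
        9.32503841e-03, -4.22856954e-05]), 'eef_pos': array([156.19477731, 604.66994646, 230.56133213]), 'tcp_rot': array([-3.14018658e+00, -5.24564531e-06,  2.88878144e+00]), 'contact_force': array([ 0.29294497, -0.49213662,  0.17461371]), 'wrist_torque': array([-0.07099424, -0.01481793,  0.02386365]), 'grasp_force': 0.0, 'opening': 1.0017054129158574}
side {'camera_matrix': array([[482.98292932,   0.        , 320.26856944],
       [  0.        , 482.98292932, 244.14635266],
       [  0.        ,   0.        ,   1.        ]]), 'world_from_camera': array([[ 6.00877752e-01, -5.19596368e-01,  6.07425338e-01,
        -1.16583080e+02],
       [-7.99046926e-01, -3.69836874e-01,  4.74072459e-01,
        -4.79894159e+02],
       [-2.16780396e-02, -7.70220943e-01, -6.37408630e-01,
         8.49586518e+02],
       [ 0.00000000e+00,  0.00000000e+00,  0.00000000e+00,
         1.00000000e+00]])}
top {'camera_matrix': array([[515.30122884,   0.        , 322.30895741],
       [  0.        , 515.30122884, 240.6686058 ],
       [  0.        ,   0.        ,   1.        ]]), 'world_from_camera': array([[-5.43577904e-03, -9.90202821e-01,  1.39530736e-01,
         3.55764488e+02],
       [-9.99978095e-01,  5.90951633e-03,  2.98113362e-03,
         4.30006105e+01],
       [-3.77648609e-03, -1.39511475e-01, -9.90213253e-01,
         1.52083366e+03],
       [ 0.00000000e+00,  0.00000000e+00,  0.00000000e+00,
         1.00000000e+00]])}
```

View pics/side0.png

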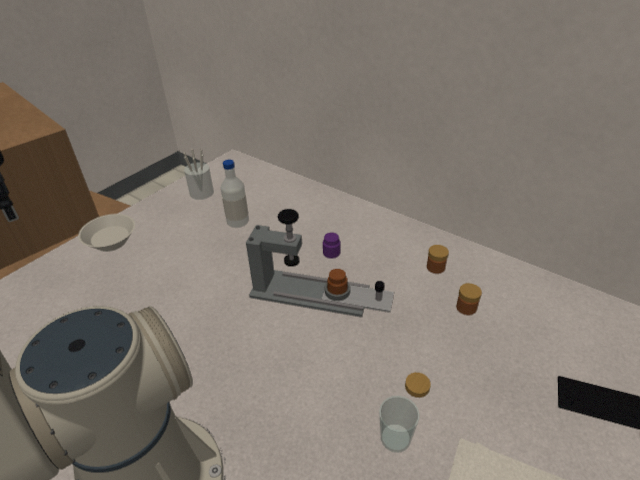

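View pics/top0.png

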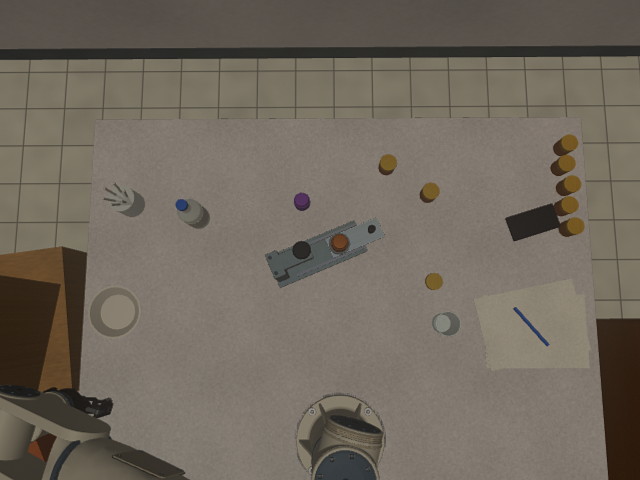

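The side view shows the lid flat on the table at (418,385) beside the tumbler at (398,425), the open jar in the slide at (337,284), the handle at (379,290) and the knob at (288,216). In the top view these are the lid (433,281), jar (340,242), handle (371,229) and knob (301,249).

**Look-alikes (top view)**
- For the lid: the lidded jars at (388,162) and (430,191), and the row at (568,145–227). I choose (433,281), the only one lying flat on the table.
- For the jar: the purple one at (302,201). I choose the amber one at (340,242) in the slide.

```bash
python3 - <<'E'
from h import *
for tag,pts in (('side0',dict(lid=(418,385),jar=(337,274),hand=(379,286),knob=(288,216),tum=(398,425),fj0=(437,252),fj1=(469,292),bot=(229,164),purple=(331,238))),('top0',dict(lid=(433,281),jar=(340,242),hand=(371,229),knob=(301,249),tum=(446,323),fj0=(388,160),fj1=(430,189),bot=(182,205),purple=(302,199)))):
    w=cloud(ld(tag))
    for k,(u,v) in pts.items():
        p=w[v-16:v+17,u-16:u+17].reshape(-1,3); c=np.nanmedian(w[v-1:v+2,u-1:u+2].reshape(-1,3),0)
        q=p[(abs(p[:,2]-c[2])<5)&(np.hypot(*(p[:,:2]-c[:2]).T)<45)]
        mm=(q.min(0)+q.max(0))/2 if len(q) else None
        print(tag,k,c.round(1),len(q),mm if mm is None else mm.round(1),(q.max(0)-q.min(0)).round(0) if len(q) else '')
S=cv2.imread('pics/side0.png');T=cv2.imread('pics/top0.png')
A=cv2.resize(S[340:460,350:470],(400,400),interpolation=2)
B=cv2.resize(T[200:300,250:390],(400,286),interpolation=2)
o=np.zeros((400,800,3),np.uint8);o[:,:400]=A;o[:286,400:]=B;cv2.imwrite('pics/c1.png',o)
E
```

```text
side0 lid [ 440.1 -282.5   14. ] 443 [ 443.6 -279.9   13.8] [52. 50.  9.]
side0 jar [554.7  -2.9  77.3] 179 [553.7  -4.7  77.1] [40. 40.  9.]
side0 hand [585.5 -99.4  68.4] 58 [592.1 -96.8  67.3] [20. 20.  8.]
side0 knob [507.8  93.7 232. ] 233 [509.7  96.6 231.4] [44. 44.  9.]
side0 tum [ 346.6 -291.3    5.1] 110 [ 343.  -302.1    5.2] [17. 52. 10.]
side0 fj0 [ 783.  -147.    58.1] 222 [ 787.6 -148.3   57.3] [49. 48.  8.]
side0 fj1 [ 697.9 -269.5   58.3] 287 [ 703.8 -270.6   57.5] [51. 49.  8.]
side0 bot [632.2 406.3 196.6] 70 [636.7 410.9 196.6] [30. 32. 10.]
side0 purple [677.8 103.4  52.9] 134 [682.2 105.   52.8] [44. 39.  9.]
top0 lid [ 447.2 -274.2   15.9] 201 [ 444.5 -277.5   15.9] [52. 48. 10.]
top0 jar [554.6  -2.5  78.2] 139 [557.7  -1.3  78.2] [40. 37. 10.]
top0 hand [592.8 -91.2  71. ] 40 [596.  -93.3  70.9] [18. 20.  9.]
top0 knob [516.3 100.8 233.2] 238 [515.1  99.5 233.3] [44. 43. 10.]
top0 tum [ 325.8 -310.6    4.8] 293 [ 326.  -310.9    4.9] [86. 87. 10.]
top0 fj0 [ 799.2 -146.2   58.9] 202 [ 793.5 -146.1   58.8] [50. 48. 10.]
top0 fj1 [ 711.3 -266.2   60.8] 200 [ 707.4 -268.4   60.6] [47. 48.  9.]
top0 bot [638.4 413.4 199.7] 97 [640.3 415.6 199.7] [29. 28. 10.]
top0 purple [685.  105.5  56.7] 131 [685.6 107.2  56.7] [38. 38. 10.]
```

View pics/c1.png

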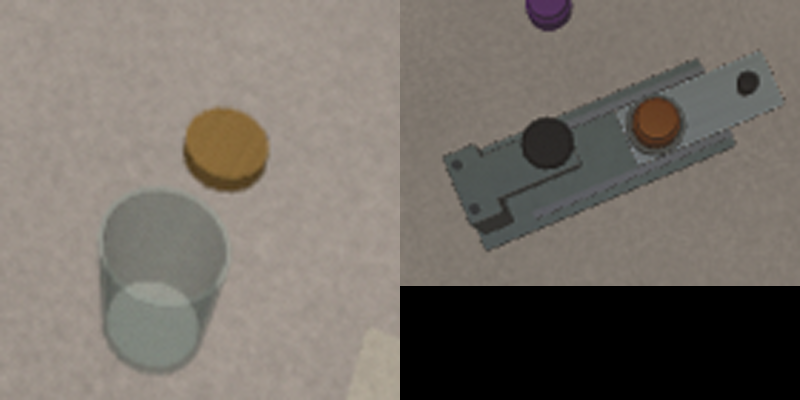

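The crop confirms a flat lid with nothing under it, with the tumbler about 50 mm away from it. The jar, handle and knob line up along the press axis.

```bash
cat >> h.py <<'E'
from scipy.spatial.transform import Rotation as R
def plan(p,yaw_deg,p0=None,rpy=None):
    s=sensors.sense(); p0=s['eef_pos'] if p0 is None else p0; R0=R.from_euler('xyz',s['tcp_rot'])
    Rt=R.from_euler('xyz',[np.pi,0,np.radians(yaw_deg)])
    print('turn',(R0.inv()*Rt).as_rotvec().round(4),'shift m',(R0.inv().apply(np.array(p)-p0)/1000).round(4),'yaw now',np.degrees(s['tcp_rot']).round(2),'q',s['qpos'].round(2),'t',s['clock'])
E
python3 -c "
from h import *
plan([444,-278,240],15)"
```

```text
turn [-5.000e-04  1.700e-03  2.627e+00] shift m [-0.4994 -0.7827 -0.0083] yaw now [-179.92   -0.    165.51] q [ 1.32  0.35  1.63  0.    1.16 -0.  ] t 0.1
```

Units first: shifts go in shares of 0.8 m and turns go in shares of 2 pi rad. So -0.783 m is -0.9788, -0.499 m is -0.6238, 2.627 rad is 0.4181.

Emit:
move_arm([
  [0,0,0.4181,-0.6238,-0.9788,-0.0375,0.085],
  [0,0,0.4181,-0.6238,-0.9788,-0.0375,0.085],
  [0,0,0.4181,-0.6238,-0.9788,-0.0375,0.085],
  [0,0,0.4181,-0.6238,-0.9788,-0.0375,0.085],
  [0,0,0.4181,-0.6238,-0.9788,-0.0375,0.085],
  [0,0,0.4181,-0.6238,-0.9788,-0.0375,0.085],
  [0,0,0.4181,-0.6238,-0.9788,-0.0375,0.085],
  [0,0,0.4181,-0.6238,-0.9788,-0.0375,0.085],
], grip_force=30)

```text
clock: 1.1
eef_pos: [311.1, 128.1, 247.6]
tcp_rot: [3.141, -0.0, 1.383]
contact_force: [1.2, 0.8, 0.6]
opening: 0.994
grasp_force: 0.0
```

```bash
python3 -c "
from h import *
plan([444,-278,240],15)"
```

```text
turn [ 5.0000e-04 -8.0000e-04  1.1216e+00] shift m [-0.3743  0.2063  0.0076] yaw now [ 1.7995e+02 -2.0000e-02  7.9260e+01] q [ 0.39 -0.15  2.17 -0.    1.13  0.57] t 1.1
```

In the tool's units: -0.374 m is -0.4675, 0.206 m is 0.2575, 1.122 rad is 0.1786.

Emit:
move_arm([
  [0,0,0.1786,-0.4675,0.2575,0.0125,0.085],
  [0,0,0.1786,-0.4675,0.2575,0.0125,0.085],
  [0,0,0.1786,-0.4675,0.2575,0.0125,0.085],
  [0,0,0.1786,-0.4675,0.2575,0.0125,0.085],
  [0,0,0.1786,-0.4675,0.2575,0.0125,0.085],
  [0,0,0.1786,-0.4675,0.2575,0.0125,0.085],
  [0,0,0.1786,-0.4675,0.2575,0.0125,0.085],
  [0,0,0.1786,-0.4675,0.2575,0.0125,0.085],
])

```text
clock: 2.1
eef_pos: [446.4, -278.2, 236.8]
tcp_rot: [3.141, 0.0, 0.264]
contact_force: [-0.7, -0.7, 0.4]
opening: 0.993
grasp_force: 0.0
```

```bash
python3 - <<'E'
from h import *
plan([444,-278,240],15)
snap('wrist','w1')
w=cloud(ld('w1'));im=ld('w1')['im']
m=(abs(w[...,0]-444)<32)&(abs(w[...,1]+278)<32)&(w[...,2]>11)&(w[...,2]<22)
q=w[m];print(m.sum(),np.median(q,0).round(1),((q.min(0)+q.max(0))/2).round(1),(q.max(0)-q.min(0)).round(1))
print(cv2.minEnclosingCircle(q[:,:2].astype(np.float32)))
print('table z',np.nanmedian(w[(w[...,2]<11)][:,2]))
print(camera_params('wrist')['world_from_camera'].round(2))
E
```

```text
turn [0.0003 0.0003 0.0019] shift m [-0.0023 -0.0008 -0.0032] yaw now [1.7998e+02 2.0000e-02 1.5110e+01] q [-0.56  0.19  1.84 -0.    1.11  0.75] t 2.1
2227 [ 445.2 -276.8   15.2] [ 444.5 -277.    14.5] [49.6 49.1  6.8]
((444.4819030761719, -276.86358642578125), 25.09027862548828)
table z -0.5657907873635963
[[ 2.6000e-01 -9.2000e-01 -3.1000e-01  5.2397e+02]
 [-9.7000e-01 -2.5000e-01 -8.0000e-02 -2.5422e+02]
 [-0.0000e+00  3.2000e-01 -9.5000e-01  3.7839e+02]
 [ 0.0000e+00  0.0000e+00  0.0000e+00  1.0000e+00]]
```

View pics/w1.png

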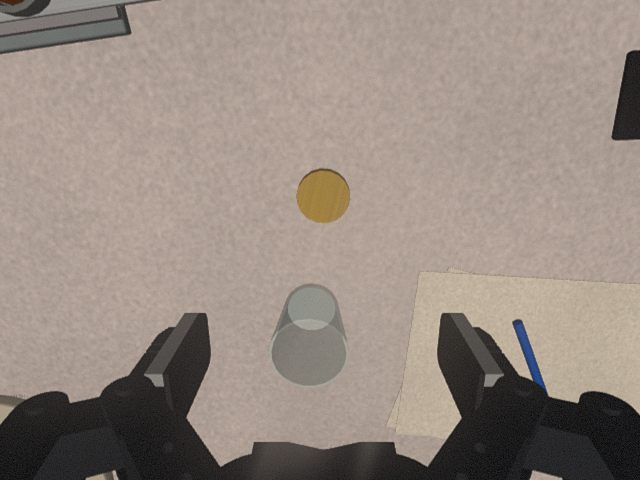

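The wrist view shows the lid alone at (323,196), measured at (444.5, -277.0) with its top at about 15.5 mm. The tumbler at (310,335) lies on the side the fingers don't swing to.

```bash
python3 -c "
from h import *
plan([444.5,-277,30],15)"
```

```text
turn [-0.0011  0.0009  0.0028] shift m [-0.0011  0.0007  0.2066] yaw now [-1.7994e+02  5.0000e-02  1.5160e+01] q [-0.56  0.19  1.84  0.    1.11  0.75] t 2.15
```

In the tool's units: 0.207 m is 0.2588, 0.2 m is 0.25.

Emit:
move_arm([
  [0,0,0,-0.0013,0.0013,0.075,0.085],
  [0,0,0,-0.0013,0.0013,0.15,0.085],
  [0,0,0,-0.0013,0.0013,0.2125,0.085],
  [0,0,0,-0.0013,0.0013,0.25,0.085],
  [0,0,0,-0.0013,0.0013,0.2588,0.085],
  [0,0,0,-0.0013,0.0013,0.2588,0.085],
  [0,0,0,-0.0013,0.0013,0.2588,0.085],
])

```text
clock: 3.02
eef_pos: [446.1, -276.7, 31.9]
tcp_rot: [3.14, -0.002, 0.267]
contact_force: [-0.3, -0.8, -0.1]
opening: 0.993
grasp_force: 0.0
```

```bash
python3 -c "
from h import *
plan([444.5,-277,1],15)"
```

```text
turn [ 0.0017 -0.0016  0.0053] shift m [-0.0016 -0.0002  0.0309] yaw now [ 1.799e+02 -9.000e-02  1.530e+01] q [-0.56  0.48  1.99  0.    0.67  0.75] t 3.025
```

In the tool's units: 0.03 m is 0.0375, 0.02 m is 0.025.

Emit:
move_arm([
  [0,0,0,-0.0019,0,0.025,0.085],
  [0,0,0,-0.0019,0,0.0375,0.085],
  [0,0,0,-0.0019,0,0.0375,0.085],
  [0,0,0,-0.0019,0,0.0375,0.045],
  [0,0,0,-0.0019,0,0.0375,0.045],
  [0,0,0,-0.0019,0,0.0375,0.045],
  [0,0,0,-0.0019,0,0.0375,0.045],
  [0,0,0,-0.0019,0,0.0375,0.045],
], grip_force=25)

```text
clock: 4.03
eef_pos: [444.1, -277.0, 1.2]
tcp_rot: [3.141, -0.001, 0.267]
contact_force: [-1.5, 1.0, 5.5]
opening: 0.567
grasp_force: 24.8
```

In the tool's units: -0.25 m is -0.3125, -0.21 m is -0.2625.

Emit:
move_arm([
  [0,0,0,0,0,-0.0375,0.045],
  [0,0,0,0,0,-0.1125,0.045],
  [0,0,0,0,0,-0.1875,0.045],
  [0,0,0,0,0,-0.2625,0.045],
  [0,0,0,0,0,-0.3125,0.045],
  [0,0,0,0,0,-0.3125,0.045],
])

```text
clock: 4.78
eef_pos: [445.3, -277.8, 254.2]
tcp_rot: [3.137, -0.005, 0.267]
contact_force: [-0.4, -1.2, -0.6]
opening: 0.573
grasp_force: 26.3
```

```bash
python3 -c "
from h import *
plan([556,-3,250],23)"
```

```text
turn [ 0.0054 -0.0043 -0.1346] shift m [ 0.1792 -0.2359  0.0039] yaw now [179.71  -0.27  15.29] q [-0.56  0.17  1.83  0.    1.14  0.74] t 4.775
```

In the tool's units: -0.236 m is -0.295, -0.215 m is -0.2688, -0.135 rad is -0.0215.

Emit:
move_arm([
  [0,0,-0.0215,0.0375,-0.05,0,0.045],
  [0,0,-0.0215,0.0813,-0.1063,0,0.045],
  [0,0,-0.0215,0.125,-0.1625,0,0.045],
  [0,0,-0.0215,0.1688,-0.2188,0,0.045],
  [0,0,-0.0215,0.2063,-0.2688,0,0.045],
  [0,0,-0.0215,0.2238,-0.295,0,0.045],
  [0,0,-0.0215,0.2238,-0.295,0,0.045],
  [0,0,-0.0215,0.2238,-0.295,0,0.045],
])

```text
clock: 5.78
eef_pos: [553.4, -2.5, 249.5]
tcp_rot: [-3.141, 0.002, 0.402]
contact_force: [0.8, -0.5, -0.3]
opening: 0.572
grasp_force: 26.2
```

```bash
cat > m.py <<'E'
from h import *
import sys
def circ(w,c,z,r,lo,hi):
    m=(np.hypot(w[...,0]-c[0],w[...,1]-c[1])<r)&(w[...,2]>lo)&(w[...,2]<hi)
    q=w[m]; (x,y),rr=cv2.minEnclosingCircle(q[:,:2].astype(np.float32)); print(c,m.sum(),'med',np.median(q,0).round(1),'circ',round(x,1),round(y,1),round(rr,1))
E
python3 - <<'E'
from m import *
plan([556,-3,250],23)
snap('wrist','w2'); w=cloud(ld('w2'))
circ(w,(556,-3),79,30,75,84)
circ(w,(593,-95),70,22,66,75)
w3=w[200:480,150:490]; m=(w3[...,2]>200)
print(camera_params('wrist')['world_from_camera'].round(2)[:3,3])
E
```

```text
turn [-0.0003  0.0017  0.0006] shift m [ 0.0022  0.0015 -0.0005] yaw now [-1.7998e+02  1.0000e-01  2.3040e+01] q [-0.01  0.23  1.77 -0.    1.15  1.16] t 5.775
(556, -3) 1846 med [ 5.552e+02 -3.000e-01  7.820e+01] circ 554.6 -0.6 20.0
(593, -95) 512 med [593.4 -92.   68.9] circ 593.0 -92.4 10.8
[628.27  29.89 391.5 ]
```

View pics/w2.png

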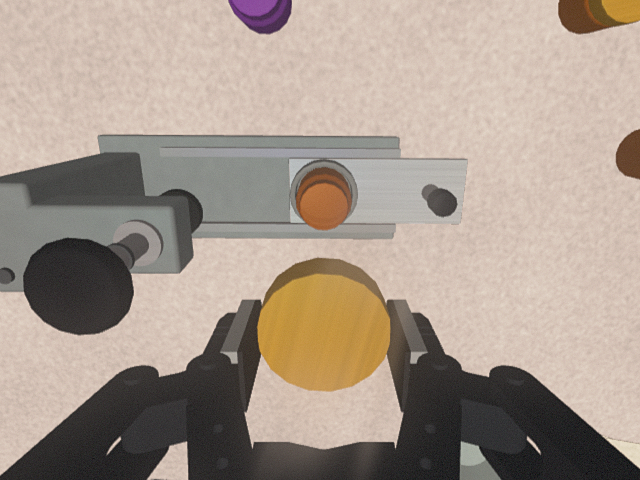

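The lid is held level between the pads at (323,325). The jar is at (323,200) and the handle at (440,202). Their measured radii (20.0 and 10.8 mm) and spacing (99.5 mm) match the text. Next I measure where the lid sits in the hand.

```bash
python3 - <<'E'
from m import *
f=ld('w2');w=cloud(f);im=f['im'].astype(int)
yel=(im[...,0]-im[...,2]>70)&(im[...,1]>110)&(w[...,2]>235)
q=w[yel];zt=np.median(q[:,2]);print(yel.sum(),np.median(q,0).round(1))
q=q[abs(q[:,2]-zt)<3];print(cv2.minEnclosingCircle(q[:,:2].astype(np.float32)))
A=np.c_[q[:,:2]-q[:,:2].mean(0),np.ones(len(q))];print('slope',np.linalg.lstsq(A,q[:,2],rcond=None)[0])
s=sensors.sense();print(s['eef_pos'],s['tcp_rot'])
E
```

```text
12340 [554.9  -0.7 263.5]
((553.3804321289062, -1.181900143623352), 25.232736587524414)
slope [-1.99449827e-03  1.00911481e-03  2.63482681e+02]
[553.50208995  -2.78098621 249.76330917] [-3.14140598e+00  1.27831258e-03  4.01255694e-01]
```

In the tool's units: 0.12 m is 0.15, 0.09 m is 0.1125.

Emit:
move_arm([
  [0,0,0,0.0016,0,0.05,0.045],
  [0,0,0,0.0016,0,0.1125,0.045],
  [0,0,0,0.0016,0,0.15,0.045],
  [0,0,0,0.0016,0,0.15,0.045],
  [0,0,0,0.0016,0,0.15,0.045],
])

```text
clock: 6.45
eef_pos: [556.1, -2.1, 131.6]
tcp_rot: [3.141, -0.001, 0.401]
contact_force: [0.4, -0.2, 0.1]
opening: 0.568
grasp_force: 26.2
```

```bash
python3 - <<'E'
from m import *
snap('wrist','w3');f=ld('w3');w=cloud(f);im=f['im'].astype(int)
yel=(im[...,0]-im[...,2]>70)&(im[...,1]>110)&(w[...,2]>120)
q=w[yel];zt=np.median(q[:,2]);q=q[abs(q[:,2]-zt)<3];print(zt,len(q),cv2.minEnclosingCircle(q[:,:2].astype(np.float32)))
circ(w,(554.6,-.6),79,24,74,84)
circ(w,(593,-92),70,22,66,75)
plan([554.6,-.6,68],22.7)
s=sensors.sense();print(s['eef_pos'],s['tcp_rot'])
E
```

```text
145.56477402287345 12328 ((555.9891357421875, -0.9604776501655579), 25.3120174407959)
(554.6, -0.6) 1809 med [565.1   4.9  78.1] circ 555.1 -0.4 19.7
(593, -92) 1122 med [593.6 -91.5  68.9] circ 592.9 -92.4 11.1
turn [ 0.001  -0.0021  0.0049] shift m [-0.0012 -0.002   0.064 ] yaw now [ 1.7994e+02 -1.2000e-01  2.2980e+01] q [-0.01  0.36  1.87 -0.    0.91  1.16] t 6.5
[556.36861043  -1.97111064 131.99156371] [ 3.14060056e+00 -2.11218850e-03  4.01066305e-01]
```

View pics/w3.png

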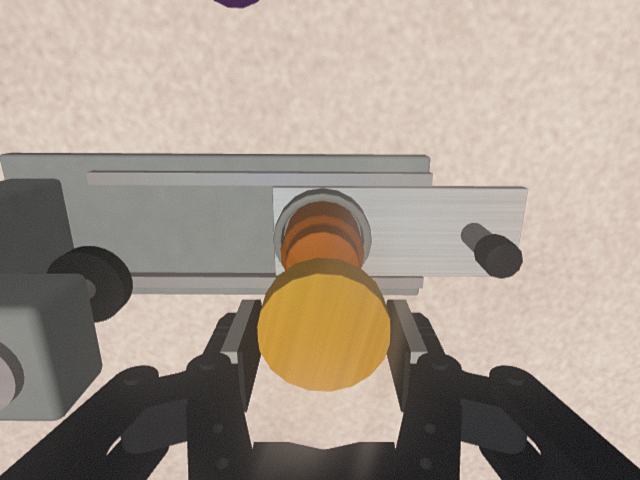

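The lid at (323,325) is still gripped squarely and its centre is 1.3 mm off the jar axis, so I correct that while descending to just above the rim.

In the tool's units: 0.055 m is 0.0688, 0.053 m is 0.0663, 0.004 rad is 0.0006.

Emit:
move_arm([
  [0,0,0.0006,-0.0013,-0.001,0.0313,0.045],
  [0,0,0.0006,-0.0013,-0.001,0.0538,0.045],
  [0,0,0.0006,-0.0013,-0.001,0.0563,0.045],
  [0,0,0.0006,-0.0013,-0.001,0.0613,0.045],
  [0,0,0.0006,-0.0013,-0.001,0.0663,0.045],
  [0,0,0.0006,-0.0013,-0.001,0.0688,0.045],
  [0,0,0.0006,-0.0013,-0.001,0.0688,0.045],
])

```text
clock: 7.38
eef_pos: [554.1, -1.1, 75.4]
tcp_rot: [3.142, 0.0, 0.398]
contact_force: [0.5, -0.2, 0.7]
opening: 0.568
grasp_force: 26.2
```

No contact force with the lid's edge about 5 mm below the rim, so it has gone over the neck. Next I seat it.

In the tool's units: 0.008 m is 0.01, 0.006 m is 0.0075.

Emit:
move_arm([
  [0,0,0,0,0,0.0038,0.045],
  [0,0,0,0,0,0.0075,0.045],
  [0,0,0,0,0,0.01,0.045],
  [0,0,0,0,0,0.01,0.045],
])

```text
clock: 7.88
eef_pos: [554.1, -1.1, 67.3]
tcp_rot: [-3.142, 0.0, 0.398]
contact_force: [-0.1, 0.5, -0.4]
opening: 0.566
grasp_force: 26.3
```

Emit:
move_arm([
  [0,0,0,0,0,0.0013,0.045],
  [0,0,0,0,0,0.0025,0.045],
  [0,0,0,0,0,0.0038,0.045],
  [0,0,0,0,0,0.0038,0.045],
])

```text
clock: 8.38
eef_pos: [554.6, -1.1, 66.9]
tcp_rot: [3.141, -0.001, 0.398]
contact_force: [-8.6, 0.4, 30.6]
opening: 0.565
grasp_force: 28.8
```

It is seated with firm contact. I relieve the push, open, and rise.

In the tool's units: -0.1 m is -0.125, -0.002 m is -0.0025.

Emit:
move_arm([
  [0,0,0,0,0,-0.0025,0.045],
  [0,0,0,0,0,-0.0025,0.065],
  [0,0,0,0,0,-0.0025,0.075],
  [0,0,0,0,0,-0.0025,0.075],
  [0,0,0,0,0,-0.0375,0.075],
  [0,0,0,0,0,-0.075,0.075],
  [0,0,0,0,0,-0.125,0.075],
  [0,0,0,0,0,-0.125,0.075],
])

```text
clock: 9.38
eef_pos: [556.1, -1.1, 167.2]
tcp_rot: [3.14, -0.005, 0.398]
contact_force: [0.1, 0.1, -0.1]
opening: 0.877
grasp_force: 0.0
```

```bash
python3 - <<'E'
from m import *
snap('wrist','w4');f=ld('w4');w=cloud(f)
circ(w,(554.6,-.6),79,27,79,90)
m=(np.hypot(w[...,0]-554.6,w[...,1]+.6)<23)&(w[...,2]>78)&(w[...,2]<90);q=w[m]
A=np.c_[q[:,:2]-q[:,:2].mean(0),np.ones(len(q))];print('slope',np.linalg.lstsq(A,q[:,2],rcond=None)[0])
circ(w,(593,-92),70,22,66,75)
plan([592.9,-92.4,120],22.7)
E
```

```text
(554.6, -0.6) 4987 med [555.5   0.6  81.2] circ 554.4 0.1 25.2
slope [1.38808720e-03 4.26189608e-04 8.12473200e+01]
(593, -92) 854 med [593.5 -91.5  68.9] circ 593.0 -92.4 10.9
turn [ 0.001  -0.0023  0.0016] shift m [-0.0005  0.0988  0.0455] yaw now [ 1.7994e+02 -1.3000e-01  2.2790e+01] q [-0.    0.32  1.85 -0.    0.97  1.17] t 9.425
```

View pics/w4.png

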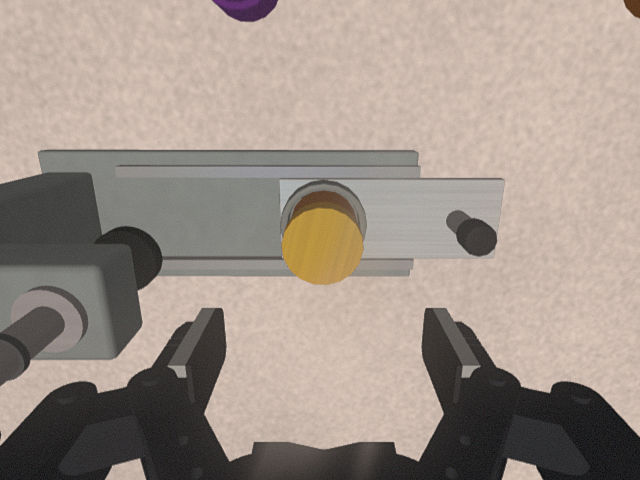

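The lid sits level at (323,238), its top 3 mm above the measured rim. The handle is at (475,236). Next I grip the handle.

In the tool's units: 0.122 m is 0.1525, 0.1 m is 0.125, 0.002 rad is 0.0003.

Emit:
move_arm([
  [0,0,0.0003,0,0.05,0,0.055],
  [0,0,0.0003,0,0.1,0.0125,0.055],
  [0,0,0.0003,0,0.1244,0.05,0.055],
  [0,0,0.0003,0,0.1244,0.0875,0.055],
  [0,0,0.0003,0,0.1244,0.125,0.055],
  [0,0,0.0003,0,0.1244,0.1525,0.055],
  [0,0,0.0003,0,0.1244,0.1525,0.055],
  [0,0,0.0003,0,0.1244,0.1525,0.055],
])

```text
clock: 10.42
eef_pos: [592.6, -92.8, 42.4]
tcp_rot: [-3.141, 0.0, 0.396]
contact_force: [1.1, 0.3, -0.0]
opening: 0.641
grasp_force: 0.0
```

Emit:
move_arm([
  [0,0,0,0,0,0,0.015],
  [0,0,0,0,0,0,0.015],
  [0,0,0,0,0,0,0.015],
  [0,0,0,0,0,0,0.015],
  [0,0,0,0,0,0,0.015],
], grip_force=30)

```text
clock: 11.05
eef_pos: [593.3, -93.0, 43.4]
tcp_rot: [3.141, -0.001, 0.396]
contact_force: [-1.4, -0.4, 6.6]
opening: 0.249
grasp_force: 29.2
```

```bash
python3 - <<'E'
from m import *
d=np.radians(112.7);s=sensors.sense();print(s['eef_pos'])
plan(s['eef_pos']+112*np.array([np.cos(d),np.sin(d),0]),22.7)
E
```

```text
[593.29131077 -92.96665806  43.405365  ]
turn [ 0.0008 -0.0012 -0.0004] shift m [-0.00e+00 -1.12e-01 -1.00e-04] yaw now [ 1.7995e+02 -7.0000e-02  2.2680e+01] q [-0.16  0.55  1.82 -0.    0.78  1.02] t 11.05
```

In the tool's units: -0.085 m is -0.1063, -0.083 m is -0.1038.

Emit:
move_arm([
  [0,0,0,0,-0.005,0,0.015],
  [0,0,0,0,-0.0175,0,0.015],
  [0,0,0,0,-0.0363,0,0.015],
  [0,0,0,0,-0.0575,0,0.015],
  [0,0,0,0,-0.0775,0,0.015],
  [0,0,0,0,-0.0938,0,0.015],
  [0,0,0,0,-0.1038,0,0.015],
  [0,0,0,0,-0.1063,0,0.015],
])

```text
clock: 12.05
eef_pos: [560.4, -14.2, 43.4]
tcp_rot: [3.141, -0.001, 0.396]
contact_force: [-0.4, -4.3, 7.0]
opening: 0.247
grasp_force: 29.5
```

In the tool's units: -0.025 m is -0.0313, -0.024 m is -0.03.

Emit:
move_arm([
  [0,0,0,0,-0.005,0,0.015],
  [0,0,0,0,-0.0125,0,0.015],
  [0,0,0,0,-0.02,0,0.015],
  [0,0,0,0,-0.0263,0,0.015],
  [0,0,0,0,-0.03,0,0.015],
  [0,0,0,0,-0.0313,0,0.015],
  [0,0,0,0,-0.0313,0,0.015],
])

```text
clock: 12.92
eef_pos: [551.2, 7.7, 43.4]
tcp_rot: [3.139, -0.002, 0.397]
contact_force: [0.7, -8.3, 7.0]
opening: 0.243
grasp_force: 29.6
```

In the tool's units: -0.002 m is -0.0025, -0.001 m is -0.0013.

Emit:
move_arm([
  [0,0,0,0,-0.0013,0,0.015],
  [0,0,0,0,-0.0025,0,0.015],
  [0,0,0,0,-0.0025,0,0.015],
])

```text
clock: 13.3
eef_pos: [551.3, 7.9, 43.5]
tcp_rot: [3.137, -0.002, 0.397]
contact_force: [3.6, -19.0, 4.1]
opening: 0.241
grasp_force: 29.7
```

```bash
python3 - <<'E'
from m import *
s=sensors.sense();print(s['eef_pos'],s['contact_force'],np.linalg.norm(s['eef_pos'][:2]-[593.3,-93]))
E
```

```text
[551.26176133   7.87445698  43.4532566 ] [  3.58058533 -18.99055954   4.09908993] 109.28343690307402
```

The stop is felt with 109.3 mm travelled. I unload, release and rise.

In the tool's units: -0.245 m is -0.3063, -0.19 m is -0.2375.

Emit:
move_arm([
  [0,0,0,0,0.0025,0,0.015],
  [0,0,0,0,0.0025,0,0.05],
  [0,0,0,0,0.0025,0,0.05],
  [0,0,0,0,0.0025,-0.025,0.05],
  [0,0,0,0,0.0025,-0.0875,0.05],
  [0,0,0,0,0.0025,-0.1625,0.05],
  [0,0,0,0,0.0025,-0.2375,0.05],
  [0,0,0,0,0.0025,-0.3063,0.05],
])

```text
clock: 14.3
eef_pos: [549.9, 9.0, 289.6]
tcp_rot: [3.142, -0.001, 0.396]
contact_force: [1.5, -0.7, 0.1]
opening: 0.585
grasp_force: 0.0
```

```bash
python3 - <<'E'
from m import *
s=sensors.sense();print(s['eef_pos'],s['contact_force'])
snap('wrist','w5');w=cloud(ld('w5'))
circ(w,(550,9),70,22,66,75)
circ(w,(514,98),234,32,228,240)
circ(w,(514,98),82,32,79,90)
snap('top','t5');wt=cloud(ld('t5'));circ(wt,(514,98),234,32,225,240);circ(wt,(550,9),70,22,66,75)
E
```

```text
[549.94770258   9.01205538 289.58869927] [ 1.472265   -0.6502728   0.05040952]
(550, 9) 410 med [551.1   9.   69.1] circ 550.6 8.7 10.8
(514, 98) 5376 med [515.2 100.  233.1] circ 512.9 100.5 23.3
(514, 98) 883 med [525.4  94.6  81.3] circ 512.3 101.6 24.9
(514, 98) 221 med [513.9 103.1 234.2] circ 515.1 101.3 22.8
(550, 9) 43 med [553.4   8.5  71.1] circ 554.4 7.6 10.6
```

View pics/w5.png

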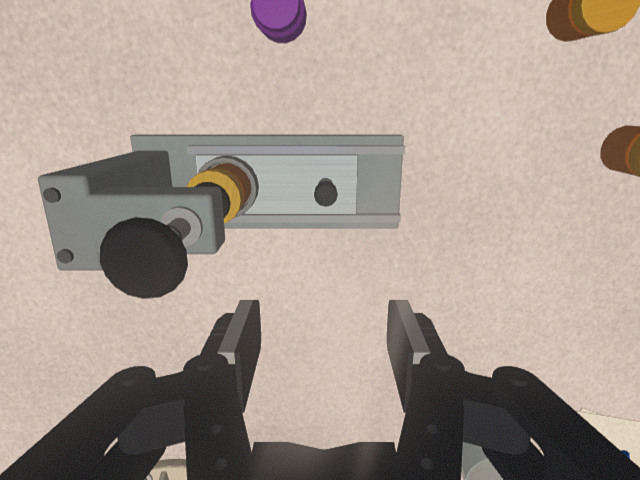

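The lid sits on the jar under the plunger, visible at (215,195), its centre within about 1.5 mm of the knob at (143,257). The slide is home with the handle at (326,192). Next I go over the knob with the fingers shut.

```bash
python3 - <<'E'
from m import *
plan([512.7,100.3,240],22.7)
E
```

```text
turn [ 0.0037 -0.0095  0.    ] shift m [-0.0026 -0.1     0.0535] yaw now [179.79  -0.55  22.7 ] q [0.01 0.18 1.72 0.   1.23 1.19] t 14.4
```

In the tool's units: -0.099 m is -0.1238, -0.08 m is -0.1.

Emit:
move_arm([
  [0,0,0,0,-0.05,0,0],
  [0,0,0,0,-0.1,0,0],
  [0,0,0,0,-0.1238,0,0],
  [0,0,0,0,-0.1238,0,0],
  [0,0,0,0,-0.1238,0.025,0],
  [0,0,0,0,-0.1238,0.055,0],
  [0,0,0,0,-0.1238,0.055,0],
  [0,0,0,0,-0.1238,0.055,0],
])

```text
clock: 15.4
eef_pos: [512.8, 99.5, 244.0]
tcp_rot: [3.141, -0.001, 0.395]
contact_force: [0.3, 0.1, 0.3]
opening: 0.001
grasp_force: 0.0
```

```bash
python3 - <<'E'
from m import *
plan([512.7,100.3,240],22.7)
s=sensors.sense();print(s)
E
```

```text
turn [ 0.0003 -0.0005 -0.0009] shift m [ 0.0002 -0.0008  0.004 ] yaw now [ 1.7998e+02 -3.0000e-02  2.2650e+01] q [ 0.19  0.18  1.84 -0.    1.12  1.36] t 15.4
{'clock': 15.4, 'qpos': array([ 1.88936328e-01,  1.79746532e-01,  1.83756304e+00, -2.34146253e-04,
        1.12369196e+00,  1.36457974e+00]), 'qvel': array([ 4.76973899e-03, -1.04869170e-02, -7.66245877e-03, -9.98943586e-05,
       -8.94608614e-04,  2.00242358e-03]), 'joint_efforts': array([-3.71405343e-02, -4.61951423e+01, -3.27883780e+01, -7.73242966e-03,
        1.65557116e-02, -9.96311079e-03]), 'eef_pos': array([512.78044   ,  99.50587417, 244.03263895]), 'tcp_rot': array([ 3.14126490e+00, -5.35344411e-04,  3.95254177e-01]), 'contact_force': array([0.27880002, 0.09076544, 0.3117816 ]), 'wrist_torque': array([-0.02671408,  0.02634764,  0.00939902]), 'grasp_force': 0.0, 'opening': 0.0008067020136187648}
```

Emit:
move_arm([
  [0,0,0,0,-0.0013,0.0075,0],
  [0,0,0,0,-0.0013,0.0125,0],
  [0,0,0,0,-0.0013,0.0175,0],
  [0,0,0,0,-0.0013,0.0225,0],
  [0,0,0,0,-0.0013,0.025,0],
  [0,0,0,0,-0.0013,0.025,0],
])

```text
clock: 16.15
eef_pos: [511.9, 100.9, 223.5]
tcp_rot: [3.141, -0.0, 0.396]
contact_force: [-0.8, -0.0, 4.3]
opening: 0.002
grasp_force: 2.3
```

In the tool's units: 0.015 m is 0.0188, 0.014 m is 0.0175.

Emit:
move_arm([
  [0,0,0,0,0,0.005,0],
  [0,0,0,0,0,0.01,0],
  [0,0,0,0,0,0.0138,0],
  [0,0,0,0,0,0.0175,0],
  [0,0,0,0,0,0.0188,0],
  [0,0,0,0,0,0.0188,0],
  [0,0,0,0,0,0.0188,0],
])

```text
clock: 17.02
eef_pos: [512.0, 101.0, 209.5]
tcp_rot: [3.141, -0.001, 0.396]
contact_force: [-3.0, -1.0, 13.0]
opening: 0.002
grasp_force: 6.7
```

```bash
python3 - <<'E'
from m import *
s=sensors.sense();print(s['eef_pos'],s['contact_force'],abs(s['qvel']).max())
snap('side','s6');f=cv2.imread('pics/s6.png');cv2.imwrite('pics/c6.png',cv2.resize(f[190:320,230:400],(680,520),interpolation=2))
snap('wrist','w6');w=cloud(ld('w6'));circ(w,(512.9,100.5),208,32,200,216)
E
```

```text
[511.97901774 100.96810685 209.50846354] [-2.96160043 -0.97323603 13.02459942] 0.0016300741536310415
(512.9, 100.5) 5301 med [523.3 106.2 208.4] circ 512.8 101.0 23.5
```

View pics/c6.png

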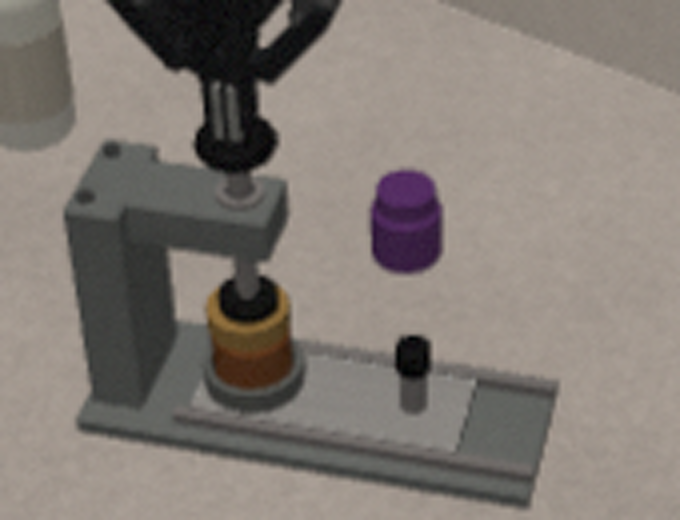

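The crop shows the fingers on the knob (235,140), the foot on the lid (248,300) and the slide home. The knob moved 24.7 mm (233.1 to 208.4) and pushes back with 13 N, so I hand in.

```bash
python3 -c "
from rig import order
print(order.sign_off())"
```

```text
the job is handed in; nothing more can be done
None
```

I put the lid on the jar, pushed the slide home to its stop, and handed in while holding the knob about 24.7 mm down (13 N on the tool); the hand-in returned no verdict.

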